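Stand the vented bottle up and bring the fume hood over it

TASK

The bottle with the two tube ports in its cap has toppled in the steel lane. Stand it gently upright in the lane, about midway between the two bottles that stand at the lane's ends, leaving those two standing where they are, and swing the fume hood over it so that its whole cap is beneath the hood's mouth. Let go of everything.

Things in the scene. Friction and masses are not known exactly. Their poses are not given: they have to be found in the camera images.
- station: Fixed unit: steel lane (shallow tray 84 x 440 mm, long side along its y, two rubber strips along its floor) and, behind it, a white fume filter box (120 x 130 mm, 106 mm high, centre at x = +190 mm). Origin under the lane's middle at worktop height; +y along the lane, +x to the filter box, +z up. Bottles stand on the strips, z = 7 mm (26 mm apart inside); lips: inner width 76 mm, top at z = 14 mm.
- hood_pipe (a joint): Swivel of the rigid aluminium pipe (42 mm thick) that rises from the filter box, bends over and carries the hood, mouth down, 190 mm from its vertical axis. Level part at z = 249 to 291 mm. 0: hood over the lane's middle (pipe points to station -x); positive swings it towards station +y, clear of the lane. Range -0.5 to 1.5 rad; friction 0.25 N m, stays where left.
- hood_pivot (a point): Point on the swivel axis of the hood pipe, at the height of the level pipe (z = 270 mm).
- hood_mouth (a point): Centre of the hood's open underside, 180 mm above the worktop. The hood is a grey cone 100 mm across at the mouth, 60 mm high.
- hood_grip (a point): Middle of the hood's black hand grip: a straight round bar 18 mm thick, on the side of the hood away from the swivel axis. It slopes 35 degrees from vertical, upper end away from the axis. This point lies 246 mm from the axis, 269 mm above the worktop; about 30 mm of the bar lie beyond it either way.
- vent_bottle: Glass bottle, blue cap with two small tube ports on top; 60 mm diameter, 129 mm high with the ports (112 mm without), 0.13 to 0.27 kg. Origin: centre of its base; +z from base to cap. Straight 60 mm body up to 65 mm from the base; cap 47 mm across from 88 to 112 mm. It starts lying along the lane, axis 34 mm above the worktop, cap towards station -y.
- neighbour_large: Closed glass bottle, plain blue cap, 66 mm diameter, 130 mm high, standing near one end of the lane (about 168 mm from its middle). Origin: centre of its base, +z up.
- neighbour_small: Closed glass bottle, plain blue cap, 56 mm diameter, 118 mm high, standing near the other end of the lane. Origin: centre of its base, +z up.
Not all that is in view belongs to the job. Leave any yellow look-alike of the neighbour_small alone.

How it is judged:
At the end, for the whole second after the job is handed in: The ported bottle stands upright (within 4.5 degrees) on the lane's strips, within 40 mm of the lane's middle; the middle of the hood's mouth is within 25 mm sideways of its axis, so the cap is wholly beneath; both neighbours stand upright; all is at rest (angle between each of vent_bottle, neighbour_large, neighbour_small's own z axis and vertical below 0.08 rad and z of vent_bottle in the frame of station between 0.003 and 0.012 m and x of vent_bottle in the frame of station between -0.015 and 0.015 m and y of vent_bottle in the frame of station between -0.04 and 0.04 m and horizontal distance between vent_bottle and hood_mouth below 0.025 m and linear speed of vent_bottle below 0.02 m/s and velocity of joint hood_pipe between -0.03 and 0.03 rad/s); the robot touches nothing.
It fails at once if a neighbour is tipped or shifted by more than 25 mm (angle between any of neighbour_large, neighbour_small's own z axis and vertical above 0.3 rad or distance of any of neighbour_large, neighbour_small from where it was at the start of the episode above 0.025 m).
It fails at once if the ported bottle is banged down or dropped into the lane (more than 60 N) (contact force between vent_bottle and station above 60 N).
It also fails if it takes over 58 s, if anything falls off the work surface, if the arm or the gripper's body presses on something with over 40 N, if the wrist force passes 120 N, or if a joint passes its speed limit or range.

ROBOT

A 7-joint arm with a two-finger parallel gripper is mounted at the origin on a cart in front of the work surface, level with it; the furniture and walls round the work are solid. World frame = base frame: x ahead of the robot, y to its left, z up, the work surface at z = 0. Lengths are in m, angles in rad, forces in N, time in s.
With the tool pointing down it reaches from about 0.35 to 0.9 m from the base axis. Payload 8.1 kg.
Tool frame: the origin (TCP) lies at the very end of the fingers, on their centre line; the grasp point (between the pads) lies 19 mm behind it; z points along the fingers, y is the line along which they close (so a half turn about z gives the same grasp; the last joint's range is limited). The gripper opens to 92 mm and grips with 3 to 60 N. Pads are 19 mm wide; open, the fingers measure 130 mm over their backs; the gripper's body (75 mm by 190 mm) begins 47 mm behind the grasp point.
Start: joints at [1.055, 0.434, 0.025, 1.573, -0.012, 1.134, -0.075], TCP at [0.251, -0.573, 0.227] pointing down, gripper open.
Joint ranges: [-2.62, 2.62], [-0.44, 2.09], [-1.27, 1.32], [0.08, 2.57], [-1.32, 4.46], [0.12, 2], [-2.74, 2.74]. Speed limits (rad/s): [2.22, 2.22, 3.01, 3.01, 3.14, 3.14, 3.14].

INTERFACE

Orientations are given as a rotation vector (axis times angle).
In Python, from cell import arm gives the robot as it stands.
- The arm moves only by the shell command python3 -m pendant 'ROWS' [FORCE]. ROWS is a JSON object of lists of equal length, an entry for each row: "slide": the shift along the tool's x, y, z in units of 0.3 m (1.0 is 0.3 m), a list of three; "dr": the turn, a rotation vector about the tool's x, y, z in units of 0.12 rad (1.0 is 0.12 rad), a list of three; "claw": the opening, from 0 (shut) to 1 (fully open). In form: {"slide": [[tx, ty, tz], ...], "dr": [[ax, ay, az], ...], "claw": [claw, ...]}. A call has 1 to 10 rows; each row shifts and turns the commanded pose from where the row before left it, along the tool's axes as they then stand; what a row does not reach is not made up. A row lasts 1/10 s, in which the tool goes at most 50 mm and 8.59 degrees, less where a joint would pass 70% of its speed; a pose out of reach is approached as far as the arm can. A call with a number of a shift or a turn outside -1 to 1 is refused whole. A call with a gripper value outside its range is refused whole. The fingers move at their own pace and stop on an object; FORCE is the grip in N (left out, the last holds). Time passes only in rows, so rows that do not move let the fingers close. It gives the time, the measured TCP pose, the force, the opening and the grip force at its end, in the units of the state.
- arm.observe(): the state, without advancing time (a new reading comes with each control period).
- arm.get_image(name): name is "side" or "top"; returns the picture (420x560x3 uint8, red, green, blue); there is no depth.
- arm.calibration(name): a dict with "K" (3x3 intrinsics, pixels), "dist" ([k1, k2, p1, p2, k3] as OpenCV has them; the pictures are not rectified), "xyz" and "orientation" of the camera in the world. Camera axes: x right, y up, looking along -z (the intrinsics and any distortion apply to the point x, -y, -z); pixel columns grow to the right and rows downward; lengths in m; the calibration is good to about 2 mm. A picture is of the moment at which its call begins. calibration takes no time and is no camera call.
- arm.sign_off(): hands the job in; it is judged then, once.
The state is a dict: "clock": time; "joints": joint angles; "dq": joint speeds; "joint_efforts": joint torques, N m; "position": TCP position; "ee_rot": TCP orientation; "force": force on the tool from outside, world axes, zero at the start; "ft_torque": the same for the moment, N m; "width": opening from 0.0 (shut) to 1.0 (fully open); "gripper_force": force on a finger pad.
Only numpy, scipy, OpenCV 4.12 (cv2) and the standard library are available. Lean on these libraries where they do the work, as an engineer would, in place of code of your own. Each camera call takes 0.05 s, during which the arm holds its last target. There are 200 camera calls.

## Working session

There is one attempt and no reset: what is moved stays moved. The work goes in short steps, Python scripts to look and compute and a shell command to move; the robot and the scene stay as the last step left them, time stands still between calls to the robot, and variables do not carry over. Pictures are saved under pics/ and viewed, at most 10 in all, crops included, and the job is handed in when it is done.

```bash
ls; mkdir -p pics; python3 - <<'E'
from cell import arm
import cv2
for n in("side","top"):
    cv2.imwrite(f"pics/{n}0.png",cv2.resize(arm.get_image(n)[:,:,::-1],(800,600),interpolation=cv2.INTER_CUBIC))
    print(n,arm.calibration(n))
o=arm.observe();print(o)
E
```

```text
pics
side {'K': array([[510.87996035,   0.        , 273.33789802],
       [  0.        , 510.87996035, 212.46119589],
       [  0.        ,   0.        ,   1.        ]]), 'dist': array([-0.19658549,  0.        ,  0.        ,  0.        ,  0.        ]), 'xyz': array([0.52290696, 0.91245684, 1.01989817]), 'orientation': array([ 0.05525811, -1.18974433, -2.87071165])}
top {'K': array([[470.21663991,   0.        , 282.93370096],
       [  0.        , 470.21663991, 207.78151033],
       [  0.        ,   0.        ,   1.        ]]), 'dist': array([0.00857401, 0.        , 0.        , 0.        , 0.        ]), 'xyz': array([0.09060185, 0.11967343, 1.20642014]), 'orientation': array([ 0.31619222, -0.36370002, -1.72759744])}
{'clock': 0.1, 'joints': array([ 1.05539131,  0.43512124,  0.02494131,  1.57401258, -0.01159877,
        1.13403066, -0.07512424]), 'dq': array([-0.0007428 , -0.00106971,  0.00041325, -0.00352862,  0.00057691,
       -0.00061509,  0.00115817]), 'joint_efforts': array([ 2.50042147e-03, -6.69132113e+01,  9.87725928e-01, -3.15154195e+01,
       -6.05226005e-02,  3.73438268e-02,  3.16521619e-05]), 'position': array([ 0.25051435, -0.57207886,  0.22604051]), 'ee_rot': array([-3.07359214e+00, -6.43459680e-01,  6.36749626e-04]), 'force': array([-0.00097981, -0.29459948,  0.86601978]), 'ft_torque': array([-0.0208858 ,  0.01625698,  0.03429372]), 'gripper_force': 0.0, 'width': 0.9972344725657869}
```

View pics/side0.png

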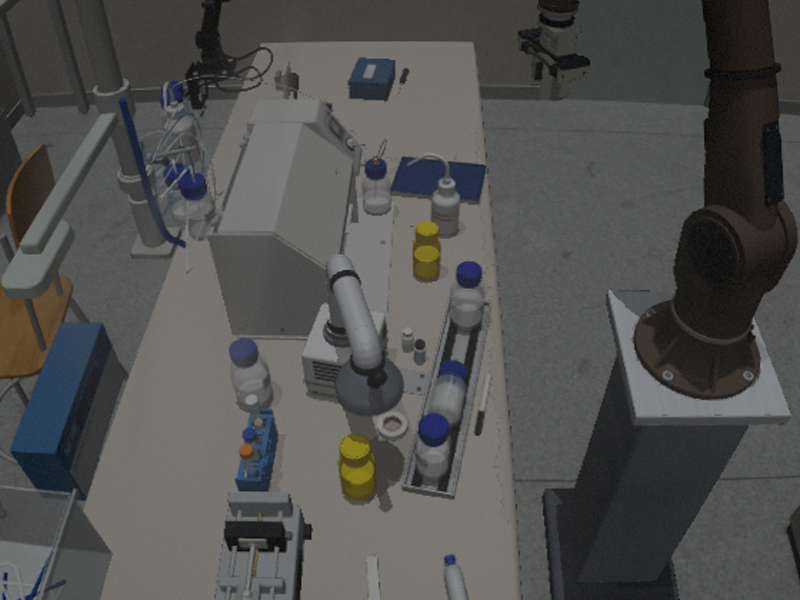

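View pics/top0.png

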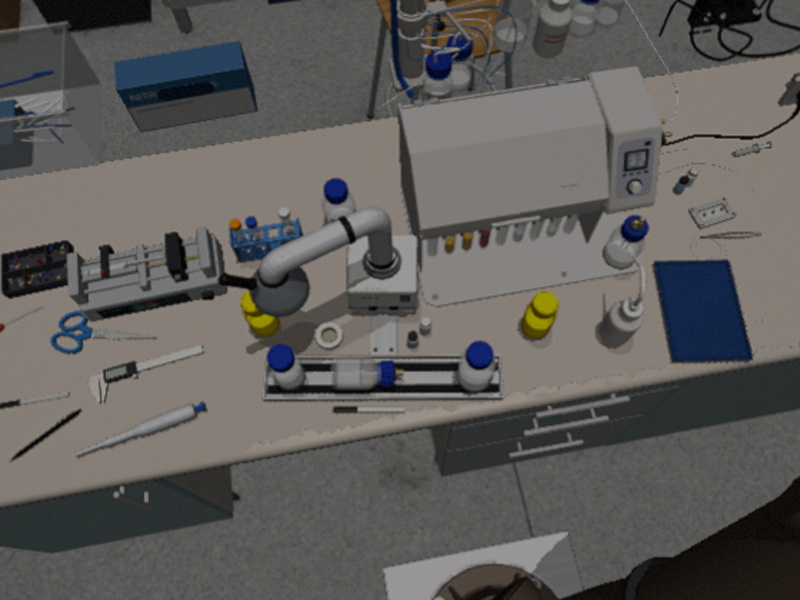

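The top view shows the lane around (265–500, 358–398) of the 800x600 picture, with the toppled bottle's cap at about (390, 374), pointing right. The hood is at (280, 290), with its grip at (238, 281). I'll take enlarged crops next to get exact pixels.

```bash
python3 - <<'E'
from cell import arm
import cv2
def crop(n,x,y,w,h,s,f):
    im=arm.get_image(n)[y:y+h,x:x+w,::-1]
    cv2.imwrite(f,cv2.resize(im,None,fx=s,fy=s,interpolation=cv2.INTER_CUBIC))
crop("top",150,140,210,150,3.8,"pics/topc.png")
crop("side",220,160,140,196,3,"pics/sidec.png")
E
```

```text
(no output)
```

View pics/topc.png

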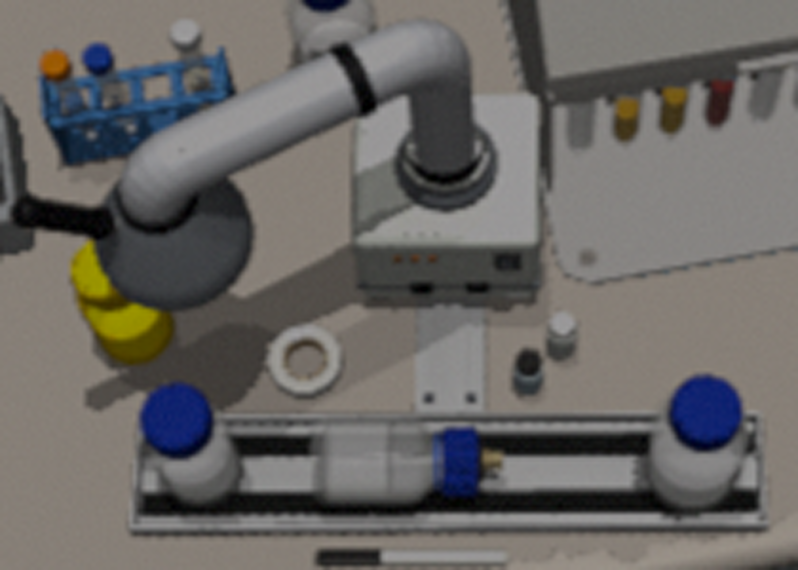

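View pics/sidec.png

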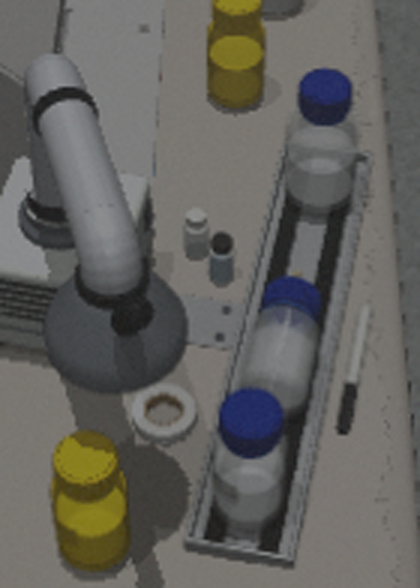

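Top crop: the lane's outer lip corners are at (138,415), (758,413), (767,523) and (130,530). The bottle's base edge is at (315,462) and its cap end at (481,462). The neighbour caps are at (177,418) and (706,412), and the grip runs from (20,211) to (108,220).

```bash
cat > geo.py <<'E'
import numpy as np, cv2
from scipy.spatial.transform import Rotation as R
from cell import arm
def ray(n,uv):
    c=arm.calibration(n); p=cv2.undistortPoints(np.array([[uv]],float),c["K"],c["dist"])[0,0]
    return np.array(c["xyz"]), R.from_rotvec(c["orientation"]).apply([p[0],-p[1],-1])
def atz(n,uv,z):
    o,d=ray(n,uv); return o+d*(z-o[2])/d[2]
def proj(n,P):
    c=arm.calibration(n); q=R.from_rotvec(c["orientation"]).inv().apply(np.atleast_2d(P)-c["xyz"])*[1,-1,-1]
    return cv2.projectPoints(q,np.zeros(3),np.zeros(3),c["K"],c["dist"])[0][:,0]
E
python3 - <<'E'
from geo import *
np.set_printoptions(precision=4,suppress=True)
T=lambda u,v:(150+(u+.5)/3.8-.5,140+(v+.5)/3.8-.5)
S=lambda u,v:(220+(u+.5)/3-.5,160+(v+.5)/3-.5)
C=[atz("top",T(*p),.014) for p in((138,415),(758,413),(767,523),(130,530))]
C=np.array(C);print(C)
m=C.mean(0); yv=(C[0]+C[3]-C[1]-C[2])/2; print("mid",m,"len",np.linalg.norm(yv),"yaw",np.arctan2(-yv[0],yv[1]), np.linalg.norm(C[0]-C[3]),np.linalg.norm(C[1]-C[2]))
for p in((187,545),(293,562),(370,155)): print("side corner",atz("side",S(*p),.014))
print("base",atz("top",T(315,462),.034+.0),"cap end",atz("top",T(481,462),.034),"port",atz("top",T(502,460),.034))
print("capL",atz("top",T(177,418),.125),atz("side",S(251,422),.125),"capR",atz("top",T(706,412),.137),atz("side",S(326,96),.137))
yaw=np.arctan2(-yv[0],yv[1]);c,s=np.cos(yaw),np.sin(yaw)
piv=m[:2]+.19*np.array([c,s]); print("pivot",piv)
for q in (.9,1.0,1.1,1.2,1.3,1.4):
    a=yaw+np.pi-q
    f=lambda r,z:[*(piv+r*np.array([np.cos(a),np.sin(a)])),z]
    P=[f(.246,.269),f(.246+.017,.269+.0246),f(.19,.18)]
    print(q,P[0],((proj("top",P)-[150,140])*3.8).round().tolist(),((proj("side",P)-[220,160])*3).round().tolist())
E
```

```text
[[ 0.5504  0.3101  0.014 ]
 [ 0.4704 -0.1193  0.014 ]
 [ 0.392  -0.1063  0.014 ]
 [ 0.4682  0.3238  0.014 ]]
mid [0.4702 0.1021 0.014 ] len 0.43681802901398953 yaw -0.17976346854663733 0.08326198078794919 0.07954972464013156
side corner [0.5502 0.3156 0.014 ]
side corner [0.471  0.3281 0.014 ]
side corner [ 0.3936 -0.1027  0.014 ]
base [0.4861 0.191  0.034 ] cap end [0.4649 0.0792 0.034 ] port [0.4636 0.0648 0.034 ]
capL [0.5009 0.2681 0.125 ] [0.5053 0.2799 0.125 ] capR [ 0.438  -0.0627  0.137 ] [ 0.4432 -0.0488  0.137 ]
pivot [0.6572 0.0681]
0.9 [np.float64(0.5411831483815668), np.float64(0.28502628720765966), 0.269] [[94.0, 274.0], [59.0, 274.0], [200.0, 280.0]] [[199.0, 295.0], [211.0, 288.0], [163.0, 322.0]]
1.0 [np.float64(0.5634199369920246), np.float64(0.29552300575984536), 0.269] [[72.0, 242.0], [35.0, 239.0], [184.0, 257.0]] [[163.0, 307.0], [172.0, 302.0], [138.0, 330.0]]
1.1 [np.float64(0.586593557558482), np.float64(0.3037473098587859), 0.269] [[55.0, 209.0], [17.0, 203.0], [171.0, 234.0]] [[126.0, 316.0], [131.0, 312.0], [112.0, 337.0]]
1.2 [np.float64(0.6104724669244193), np.float64(0.3096170249765183), 0.269] [[42.0, 175.0], [3.0, 166.0], [161.0, 209.0]] [[88.0, 323.0], [88.0, 319.0], [85.0, 341.0]]
1.3 [np.float64(0.6348180749207701), np.float64(0.3130735028598559), 0.269] [[33.0, 140.0], [-7.0, 127.0], [154.0, 184.0]] [[48.0, 326.0], [45.0, 323.0], [58.0, 344.0]]
1.4 [np.float64(0.6593871282800231), np.float64(0.3140822075243482), 0.269] [[28.0, 105.0], [-12.0, 89.0], [149.0, 158.0]] [[10.0, 326.0], [2.0, 323.0], [31.0, 344.0]]
```

```bash
cat >> geo.py <<'E'
MID=np.array([.471,.1045,0]); RS=R.from_euler('z',-.178)
def st(p): return RS.inv().apply(np.array(p)-MID)
def world(p): return RS.apply(p)+MID
def cur():
    o=arm.observe(); return o,np.array(o["position"]),R.from_rotvec(o["ee_rot"])
def plan(G,phi,back=.019):
    """grasp point G in station frame, tilt phi (deg): shifts in present tool axes, in target tool axes, turn"""
    c,s=np.cos(np.radians(phi)),np.sin(np.radians(phi))
    Rt=RS*R.from_matrix(np.array([[0,c,-s],[1,0,0],[0,-s,-c]]).T)
    o,p,Rc=cur(); d=world(np.array(G)+back*np.array([0,-s,-c]))-p
    print("slide(now axes)",(Rc.inv().apply(d)/.3).round(3),"slide(after turn)",(Rt.inv().apply(d)/.3).round(3),"dr",((Rc.inv()*Rt).as_rotvec()/.12).round(2))
def state():
    o,p,Rc=cur(); z=RS.inv().apply(Rc.apply([0,0,1]))
    print("t",round(o["clock"],2),"tcp_st",st(p).round(4),"G_st",(st(p)-.019*z).round(4),"phi",round(np.degrees(np.arctan2(-z[1],-z[2])),1),"w",round(o["width"],3),"gf",round(o["gripper_force"],1),"F",np.array(o["force"]).round(1),"j",np.array(o["joints"]).round(2))
E
python3 - <<'E'
from geo import *
state(); plan([-.001,-.013,.30],0); plan([-.001,-.013,.30],-30)
E
```

```text
t 0.2 tcp_st [-0.0971 -0.7051  0.2262] G_st [-0.0971 -0.7051  0.2452] phi -0.0 w 1.0 gf 0.0 F [-1.1  0.6 -0.2] j [ 1.06  0.43  0.03  1.57 -0.01  1.13 -0.08]
slide(now axes) [ 1.551 -1.738 -0.181] slide(after turn) [ 2.307  0.32  -0.183] dr [-0.01 -0.   -8.17]
slide(now axes) [ 1.568 -1.764 -0.189] slide(after turn) [2.121 0.32  1.004] dr [ 2.13  4.   -7.98]
```

```bash

python3 -m pendant '{"slide":[[0,0,-0.09],[0,0,-0.09],[0.07,-0.08,0],[0.08,-0.088,0],[0.08,-0.088,0],[0.08,-0.088,0],[0.08,-0.088,0],[0.08,-0.088,0],[0.08,-0.088,0],[0.08,-0.088,0]],"dr":[[0,0,0],[0,0,0],[0,0,0],[0,0,0],[0,0,0],[0,0,0],[0,0,0],[0,0,0],[0,0,0],[0,0,0]],"claw":[1,1,1,1,1,1,1,1,1,1]}'
python3 -m pendant '{"slide":[[0.08,-0.09,0],[0.08,-0.09,0],[0.08,-0.09,0],[0.08,-0.09,0],[0.08,-0.09,0],[0.08,-0.09,0],[0.08,-0.09,0],[0.08,-0.09,0],[0.08,-0.09,0],[0.08,-0.09,0]],"dr":[[0,0,0],[0,0,0],[0,0,0],[0,0,0],[0,0,0],[0,0,0],[0,0,0],[0,0,0],[0,0,0],[0,0,0]],"claw":[1,1,1,1,1,1,1,1,1,1]}'
python3 -m pendant '{"slide":[[0,0,0],[0,0,0],[0,0,0],[0,0,0],[0,0,0],[0,0,0],[0,0,0],[0,0,0],[0,0,0],[0,0,0]],"dr":[[0,0,-0.82],[0,0,-0.82],[0,0,-0.82],[0,0,-0.82],[0,0,-0.82],[0,0,-0.82],[0,0,-0.82],[0,0,-0.82],[0,0,-0.82],[0,0,-0.82]],"claw":[1,1,1,1,1,1,1,1,1,1]}'
python3 -c "
from geo import *
state(); plan([-.001,-.013,.20],-30)"
```

```text
clock: 1.2
position: [0.3402, -0.304, 0.2807]
ee_rot: [3.075, 0.644, -0.0]
force: [-0.3, -0.1, 0.7]
width: 1.003
gripper_force: 0.0
clock: 2.2
position: [0.4518, 0.0395, 0.2808]
ee_rot: [3.075, 0.643, 0.0]
force: [0.4, -0.1, -0.3]
width: 0.999
gripper_force: 0.0
clock: 3.2
position: [0.4515, 0.0381, 0.2806]
ee_rot: [2.402, 2.025, -0.0]
force: [-0.5, 0.1, 0.5]
width: 1.004
gripper_force: 0.0
t 3.2 tcp_st [-0.0074 -0.0688  0.2806] G_st [-0.0074 -0.0688  0.2996] phi 0.0 w 1.004 gf 0.0 F [-0.5  0.1  0.5] j [ 0.32  0.16 -0.59  1.85  0.1   1.16 -0.47]
slide(now axes) [0.218 0.023 0.324] slide(after turn) [0.027 0.021 0.389] dr [-0.02  4.37  0.06]
```

```bash

python3 -m pendant '{"slide":[[0.073,0.008,0.05],[0.073,0.008,0.05],[0.072,0.007,0.05],[0,0,0],[0,0,0],[0,0,0],[0,0,0],[0,0,0],[0,0,0],[0,0,0]],"dr":[[0,0,0],[0,0,0],[0,0,0],[0,0.73,0],[0,0.73,0],[0,0.73,0],[0,0.73,0],[0,0.73,0],[0,0.72,0.06],[0,0,0]],"claw":[1,1,1,1,1,1,1,1,1,1]}'
python3 -c "
from geo import *
import cv2
state(); plan([-.001,-.013,.10],-30); plan([-.001,-.013,.04],-30)
cv2.imwrite('pics/s1.png',cv2.resize(arm.get_image('side')[100:380,180:400,::-1],None,fx=2.1,fy=2.1))"
```

```text
clock: 4.2
position: [0.4695, 0.0985, 0.2344]
ee_rot: [-2.116, -1.751, -0.563]
force: [0.4, 0.3, 0.2]
width: 1.004
gripper_force: 0.0
t 4.2 tcp_st [-0.0004 -0.0062  0.2344] G_st [-0.0004 -0.0157  0.2508] phi -30.1 w 1.004 gf 0.0 F [0.4 0.3 0.2] j [ 0.68  0.27 -0.73  2.   -0.44  0.87  0.07]
slide(now axes) [-0.244  0.001  0.439] slide(after turn) [-0.244 -0.002  0.44 ] dr [-0.01 -0.01 -0.09]
slide(now axes) [-0.345  0.002  0.613] slide(after turn) [-0.344 -0.002  0.613] dr [-0.01 -0.01 -0.09]
```

View pics/s1.png

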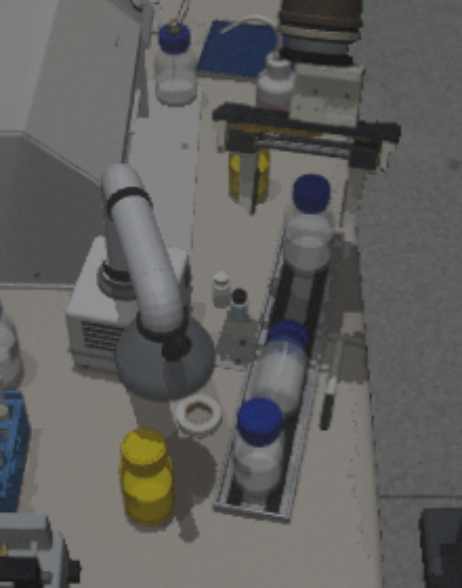

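The side view shows the gripper tilted and centred over the fallen bottle's cap at (288,335), well clear of the hood and the large bottle. Next I descend.

```bash

python3 -m pendant '{"slide":[[-0.06,0,0.108],[-0.06,0,0.108],[-0.06,0,0.108],[-0.06,0,0.108],[-0.04,0,0.07],[-0.03,0,0.055],[-0.02,0,0.035],[-0.015,0,0.02],[0,0,0],[0,0,0]],"dr":[[0,0,-0.09],[0,0,0],[0,0,0],[0,0,0],[0,0,0],[0,0,0],[0,0,0],[0,0,0],[0,0,0],[0,0,0]],"claw":[1,1,1,1,1,1,1,1,1,1]}'
python3 -c "
from geo import *
import cv2
state(); plan([-.001,-.013,.038],-30)
cv2.imwrite('pics/s2.png',np.hstack([cv2.resize(arm.get_image('side')[200:360,220:370,::-1],(400,427)),cv2.resize(arm.get_image('top')[220:300,170:245,::-1],(400,427))]))"
```

```text
clock: 5.25
position: [0.4709, 0.1039, 0.0256]
ee_rot: [-2.103, -1.773, -0.567]
force: [0.0, -0.7, 1.1]
width: 1.001
gripper_force: 0.0
t 5.25 tcp_st [ 0.     -0.0007  0.0256] G_st [ 0.     -0.0102  0.0421] phi -30.0 w 1.001 gf 0.0 F [ 0.  -0.7  1.1] j [ 0.57  0.65 -0.68  2.19 -0.37  0.35  0.19]
slide(now axes) [-0.015 -0.003  0.007] slide(after turn) [-0.015 -0.003  0.007] dr [-0.01 -0.01  0.07]
```

View pics/s2.png

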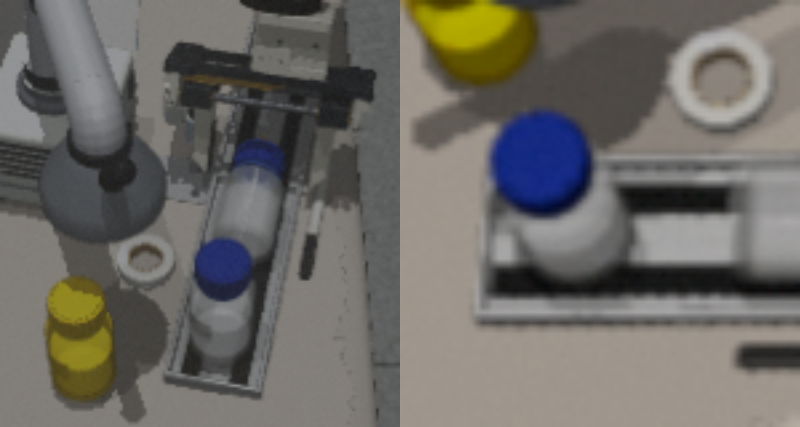

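The fingers straddle the blue cap at (258,155) in the left panel. I'll nudge 4 mm and close.

```bash

python3 -m pendant '{"slide":[[-0.013,-0.003,0.006],[0,0,0],[0,0,0],[0,0,0],[0,0,0],[0,0,0],[0,0,0],[0,0,0],[0,0,0],[0,0,0]],"dr":[[0,0,0],[0,0,0],[0,0,0],[0,0,0],[0,0,0],[0,0,0],[0,0,0],[0,0,0],[0,0,0],[0,0,0]],"claw":[0.8,0.7,0.6,0.5,0.4,0.4,0.4,0.4,0.4,0.4]}' 20
python3 -c "
from geo import *
state();plan([-.001,-.013,.1],-30)"
```

```text
clock: 6.35
position: [0.4696, 0.1012, 0.0215]
ee_rot: [-2.104, -1.772, -0.567]
force: [2.0, -1.5, 0.8]
width: 0.51
gripper_force: 19.9
t 6.35 tcp_st [-0.0008 -0.0035  0.0215] G_st [-0.0008 -0.0131  0.038 ] phi -30.0 w 0.51 gf 19.9 F [ 2.  -1.5  0.8] j [ 0.57  0.66 -0.68  2.19 -0.37  0.34  0.2 ]
slide(now axes) [ 0.104 -0.    -0.179] slide(after turn) [ 0.103 -0.001 -0.179] dr [-0.01 -0.01  0.06]
```

```bash

python3 -m pendant '{"slide":[[0.015,0,-0.025],[0.029,0,-0.05],[0.029,0,-0.05],[0.029,0,-0.05],[0.029,0,-0.05],[0.029,0,-0.05],[0.029,0,-0.05],[0.029,0,-0.05],[0.015,0,-0.025],[0,0,0]],"dr":[[0,0,0],[0,0,0],[0,0,0],[0,0,0],[0,0,0],[0,0,0],[0,0,0],[0,0,0],[0,0,0],[0,0,0]],"claw":[0.4,0.4,0.4,0.4,0.4,0.4,0.4,0.4,0.4,0.4]}'
python3 -c "
from geo import *
import cv2
state();plan([-.001,-.013,.15],40)
cv2.imwrite('pics/s3.png',cv2.resize(arm.get_image('side')[140:350,200:400,::-1],None,fx=2.5,fy=2.5))"
```

```text
clock: 7.35
position: [0.4689, 0.1019, 0.1612]
ee_rot: [-2.103, -1.774, -0.567]
force: [-0.0, -0.9, -2.1]
width: 0.506
gripper_force: 20.0
t 7.35 tcp_st [-0.0016 -0.0029  0.1612] G_st [-0.0016 -0.0124  0.1776] phi -30.0 w 0.506 gf 20.0 F [-0.  -0.9 -2.1] j [ 0.64  0.39 -0.72  2.09 -0.42  0.68  0.12]
slide(now axes) [-0.107  0.001  0.037] slide(after turn) [-0.002  0.002  0.114] dr [  0.04 -10.18   0.06]
```

View pics/s3.png

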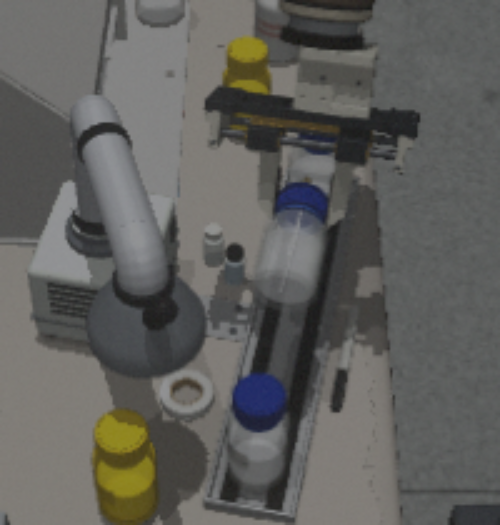

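The bottle hangs from the grip, with its cap at (302,203) and the bottom of its base at (290,303). I'll estimate its lean by projecting a model.

```bash
cat >> geo.py <<'E'
def bottle_px(b,off,sc,n="side",G=None):
    """lean b deg (90 lying, cap to -y); outline extents of base disc and cap-top disc in crop px"""
    o,p,Rc=cur(); G=st(p-.019*Rc.apply([0,0,1])) if G is None else np.array(G)
    a=np.array([0,-np.sin(np.radians(b)),np.cos(np.radians(b))]); e=np.array([0,a[2],-a[1]]); t=np.linspace(0,6.283,48)[:,None]
    out=[]
    for h,r in((0,.030),(.065,.03),(.112,.0235)):
        P=G+a*(h-.1)+r*(np.cos(t)*[1,0,0]+np.sin(t)*e)
        q=(proj(n,world(P))-off)*sc; out.append((q.min(0).round().tolist(),q.max(0).round().tolist()))
    print(b,out)
E
python3 -c "
from geo import *
for b in(0,20,30,40,50,60,70,80,90): bottle_px(b,[200,140],2.5)"
```

```text
0 [([267.0, 249.0], [328.0, 296.0]), ([269.0, 204.0], [332.0, 251.0]), ([277.0, 174.0], [329.0, 210.0])]
20 [([261.0, 279.0], [323.0, 311.0]), ([267.0, 220.0], [331.0, 250.0]), ([278.0, 178.0], [329.0, 201.0])]
30 [([258.0, 291.0], [321.0, 314.0]), ([266.0, 227.0], [330.0, 248.0]), ([278.0, 181.0], [329.0, 196.0])]
40 [([255.0, 300.0], [320.0, 315.0]), ([265.0, 232.0], [329.0, 245.0]), ([279.0, 184.0], [329.0, 192.0])]
50 [([253.0, 304.0], [318.0, 314.0]), ([264.0, 233.0], [329.0, 244.0]), ([279.0, 184.0], [330.0, 192.0])]
60 [([252.0, 299.0], [317.0, 315.0]), ([264.0, 229.0], [329.0, 246.0]), ([279.0, 181.0], [330.0, 196.0])]
70 [([251.0, 289.0], [317.0, 314.0]), ([264.0, 222.0], [329.0, 249.0]), ([279.0, 178.0], [330.0, 200.0])]
80 [([250.0, 275.0], [317.0, 311.0]), ([263.0, 213.0], [329.0, 251.0]), ([279.0, 175.0], [330.0, 205.0])]
90 [([250.0, 259.0], [318.0, 305.0]), ([263.0, 205.0], [329.0, 251.0]), ([279.0, 173.0], [330.0, 210.0])]
```

```bash
python3 -c "
from geo import *
import cv2
for b in(0,15,30,60,90): bottle_px(b,[190,190],4,'top')
a=cv2.resize(arm.get_image('top')[190:310,190:290,::-1],(400,480),interpolation=cv2.INTER_CUBIC)
b=cv2.resize(arm.get_image('side')[180:276,280:360,::-1],(400,480),interpolation=cv2.INTER_CUBIC)
for x in(0,15,30,60,90): bottle_px(x,[280,180],5)
cv2.imwrite('pics/s4.png',cv2.convertScaleAbs(np.hstack([a,b]),alpha=1.5))"
```

```text
0 [([274.0, 220.0], [370.0, 311.0]), ([268.0, 183.0], [369.0, 278.0]), ([275.0, 165.0], [356.0, 242.0])]
15 [([234.0, 218.0], [327.0, 310.0]), ([254.0, 183.0], [352.0, 278.0]), ([281.0, 165.0], [361.0, 242.0])]
30 [([197.0, 213.0], [284.0, 305.0]), ([243.0, 180.0], [333.0, 277.0]), ([290.0, 165.0], [362.0, 243.0])]
60 [([146.0, 191.0], [205.0, 289.0]), ([237.0, 171.0], [294.0, 271.0]), ([312.0, 167.0], [355.0, 247.0])]
90 [([138.0, 160.0], [151.0, 264.0]), ([253.0, 159.0], [260.0, 263.0]), ([336.0, 170.0], [338.0, 251.0])]
0 [([134.0, 300.0], [257.0, 393.0]), ([138.0, 209.0], [266.0, 302.0]), ([155.0, 149.0], [258.0, 222.0])]
15 [([125.0, 345.0], [249.0, 418.0]), ([135.0, 233.0], [263.0, 302.0]), ([156.0, 155.0], [259.0, 207.0])]
30 [([117.0, 383.0], [243.0, 430.0]), ([132.0, 255.0], [261.0, 296.0]), ([157.0, 163.0], [259.0, 193.0])]
60 [([104.0, 399.0], [236.0, 430.0]), ([128.0, 258.0], [258.0, 294.0]), ([159.0, 163.0], [260.0, 193.0])]
90 [([101.0, 318.0], [238.0, 410.0]), ([128.0, 210.0], [259.0, 303.0]), ([159.0, 148.0], [260.0, 221.0])]
```

View pics/s4.png

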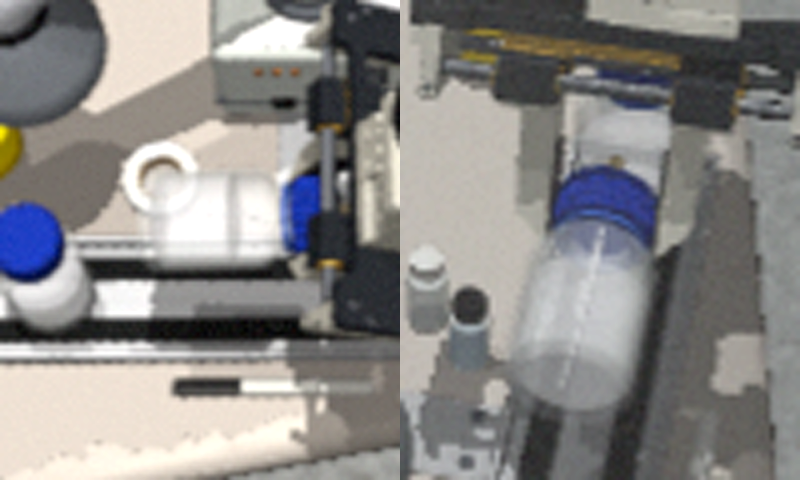

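The left panel (top view) has the base edge at x≈148 and the cap at x≈300. So the bottle is still almost level, leaning about 87°, and the 20 N grip holds it rigidly. I'll rotate it with the wrist.

```bash

python3 -m pendant '{"slide":[[0,0,0],[0,0,0],[0,0,0],[0,0,0],[0,0,0],[0,0,0],[0,0,0],[0,0,0],[0,0,0],[0,0,0]],"dr":[[0,-0.5,0],[0,-0.8,0],[0,-0.8,0],[0,-0.8,0],[0,-0.8,0],[0,-0.8,0],[0,-0.8,0],[0,-0.8,0],[0,-0.8,0],[0,-0.5,0]],"claw":[0.4,0.4,0.4,0.4,0.4,0.4,0.4,0.4,0.4,0.4]}'
python3 -m pendant '{"slide":[[0,0,0],[0,0,0],[0,0,0],[0,0,0],[0,0,0]],"dr":[[0,-0.6,0],[0,-0.8,0],[0,-0.8,0],[0,-0.4,0],[0,0,0]],"claw":[0.4,0.4,0.4,0.4,0.4]}'
python3 -c "
from geo import *
state();plan([-.001,-.02,.15],40);plan([-.001,-.02,.15],60)"
```

```text
clock: 8.5
position: [0.4684, 0.1032, 0.1592]
ee_rot: [2.198, 1.855, -0.408]
force: [-0.7, -0.2, -3.1]
width: 0.506
gripper_force: 20.0
clock: 9.0
position: [0.468, 0.1033, 0.158]
ee_rot: [1.999, 1.69, -0.706]
force: [0.3, 0.3, -2.2]
width: 0.51
gripper_force: 20.0
t 9.0 tcp_st [-0.0028 -0.0017  0.158 ] G_st [-0.0029  0.0102  0.1728] phi 38.8 w 0.51 gf 20.0 F [ 0.3  0.3 -2.2] j [-0.46  0.58 -0.3   1.76  0.55  1.44 -1.18]
slide(now axes) [-0.032  0.005  0.122] slide(after turn) [-0.03   0.006  0.123] dr [ 0.04 -0.17  0.08]
slide(now axes) [-0.054  0.005  0.118] slide(after turn) [-0.008  0.006  0.13 ] dr [ 0.05 -3.08  0.07]
```

```bash

python3 -m pendant '{"slide":[[-0.03,0.003,0.02],[-0.03,0.003,0.02],[-0.018,0,0.02],[0,0,0],[0,0,0],[0,0,0],[0,0,0],[0,0,0]],"dr":[[0,0,0.04],[0,0,0.04],[0,0,0],[0,-0.5,0],[0,-0.7,0],[0,-0.7,0],[0,-0.45,0],[0,0,0]],"claw":[0.4,0.4,0.4,0.4,0.4,0.4,0.4,0.4]}'
python3 -c "
from geo import *
import cv2
state();plan([-.001,-.02,.12],55)
for b in(-15,0,15): bottle_px(b,[190,190],4,'top')
a=cv2.resize(arm.get_image('top')[190:310,190:290,::-1],(400,480),interpolation=cv2.INTER_CUBIC)
b=cv2.resize(arm.get_image('side')[180:300,260:360,::-1],(400,480),interpolation=cv2.INTER_CUBIC)
for x in(-15,0,15): bottle_px(x,[260,180],4)
cv2.imwrite('pics/s5.png',cv2.convertScaleAbs(np.hstack([a,b]),alpha=1.5))"
```

```text
clock: 9.8
position: [0.4652, 0.0721, 0.16]
ee_rot: [1.811, 1.509, -0.935]
force: [-0.1, 0.3, -2.1]
width: 0.507
gripper_force: 20.0
t 9.8 tcp_st [-0.     -0.0329  0.16  ] G_st [-1.000e-04 -1.740e-02  1.709e-01] phi 54.9 w 0.507 gf 20.0 F [-0.1  0.3 -2.1] j [-0.56  0.71 -0.23  1.73  0.63  1.62 -1.25]
slide(now axes) [ 0.134 -0.004  0.105] slide(after turn) [ 0.134 -0.003  0.105] dr [ 0.03 -0.01 -0.04]
-15 [([325.0, 218.0], [417.0, 309.0]), ([294.0, 183.0], [390.0, 278.0]), ([280.0, 166.0], [358.0, 243.0])]
0 [([282.0, 220.0], [377.0, 310.0]), ([277.0, 184.0], [377.0, 278.0]), ([284.0, 166.0], [365.0, 242.0])]
15 [([242.0, 219.0], [335.0, 309.0]), ([262.0, 183.0], [360.0, 278.0]), ([290.0, 166.0], [369.0, 242.0])]
-15 [([192.0, 197.0], [289.0, 283.0]), ([190.0, 146.0], [291.0, 234.0]), ([200.0, 115.0], [282.0, 186.0])]
0 [([184.0, 238.0], [282.0, 312.0]), ([187.0, 165.0], [289.0, 240.0]), ([201.0, 117.0], [283.0, 175.0])]
15 [([177.0, 274.0], [276.0, 331.0]), ([185.0, 184.0], [287.0, 240.0]), ([202.0, 122.0], [283.0, 164.0])]
```

View pics/s5.png

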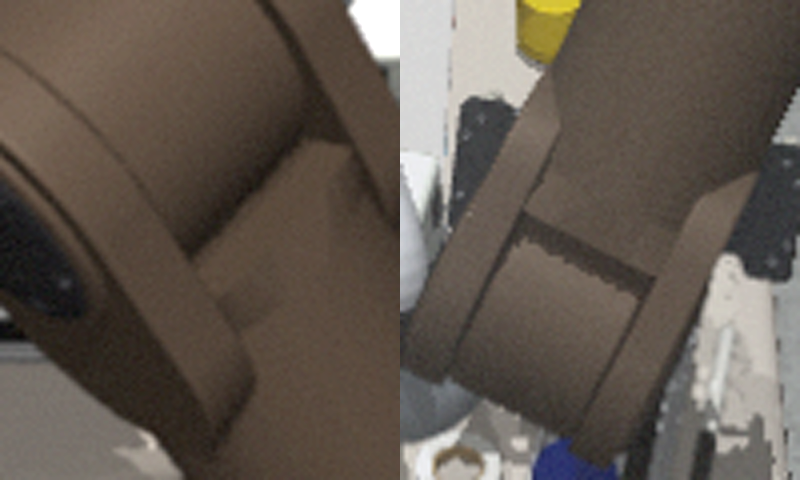

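Wrist links hide the bottle in both views, since the camera sees only the arm and the small neighbour's cap at (575,460). I'll lower by force feedback instead.

```bash

python3 -m pendant '{"slide":[[0.022,0,0.015],[0.033,0,0.023],[0.033,0,0.023],[0.03,0,0.021],[0.015,0,0.011],[0.01,0,0.007],[0,0,0]],"dr":[[0,0,0],[0,0,0],[0,0,0],[0,0,0],[0,0,0],[0,0,0],[0,0,0]],"claw":[0.4,0.4,0.4,0.4,0.4,0.4,0.4]}'
python3 -c "
from geo import *
state()"
python3 -m pendant '{"slide":[[0.003,0,0.002],[0.003,0,0.002],[0.003,0,0.002]],"dr":[[0,0,0],[0,0,0],[0,0,0]],"claw":[0.4,0.4,0.4]}'
python3 -c "
from geo import *
state()"
```

```text
clock: 10.6
position: [0.4659, 0.0724, 0.1081]
ee_rot: [1.812, 1.508, -0.934]
force: [0.2, -0.5, -2.1]
width: 0.51
gripper_force: 20.0
t 10.6 tcp_st [ 0.0006 -0.0325  0.1081] G_st [ 0.0005 -0.0169  0.119 ] phi 54.9 w 0.51 gf 20.0 F [ 0.2 -0.5 -2.1] j [-0.56  0.79 -0.22  1.74  0.64  1.55 -1.31]
clock: 10.9
position: [0.4662, 0.0727, 0.1055]
ee_rot: [1.813, 1.508, -0.932]
force: [-0.6, 0.1, -2.2]
width: 0.503
gripper_force: 20.0
t 10.9 tcp_st [ 0.0009 -0.0322  0.1055] G_st [ 0.0008 -0.0166  0.1164] phi 54.8 w 0.503 gf 20.0 F [-0.6  0.1 -2.2] j [-0.56  0.79 -0.22  1.74  0.64  1.54 -1.31]
```

```bash

python3 -m pendant '{"slide":[[0,0,0],[0,0,0],[0,0,0],[0.003,0,0.002],[0.003,0,0.002],[0.003,0,0.002],[0.003,0,0.002],[0,0,0]],"dr":[[0,0,0],[0,0,0],[0,0,0],[0,0,0],[0,0,0],[0,0,0],[0,0,0],[0,0,0]],"claw":[0.4,0.4,0.4,0.4,0.4,0.4,0.4,0.4]}' 6
python3 -m pendant '{"slide":[[0.003,0,0.002],[0.003,0,0.002],[0,0,0]],"dr":[[0,0,0],[0,0,0],[0,0,0]],"claw":[0.4,0.4,0.4]}'
python3 -m pendant '{"slide":[[0.003,0,0.002],[0.003,0,0.002],[0,0,0]],"dr":[[0,0,0],[0,0,0],[0,0,0]],"claw":[0.4,0.4,0.4]}'
python3 -c "
from geo import *
state()"
```

```text
clock: 11.7
position: [0.466, 0.0726, 0.1008]
ee_rot: [1.813, 1.508, -0.933]
force: [-0.0, 0.7, -2.6]
width: 0.512
gripper_force: 6.0
clock: 12.0
position: [0.4669, 0.0723, 0.0999]
ee_rot: [1.812, 1.506, -0.932]
force: [2.4, 0.0, 6.3]
width: 0.514
gripper_force: 6.0
clock: 12.3
position: [0.4671, 0.0722, 0.098]
ee_rot: [1.812, 1.506, -0.932]
force: [2.7, 0.4, 7.8]
width: 0.514
gripper_force: 6.2
t 12.3 tcp_st [ 0.0018 -0.0324  0.098 ] G_st [ 0.0017 -0.0169  0.1089] phi 55.0 w 0.514 gf 6.2 F [2.7 0.4 7.8] j [-0.56  0.8  -0.22  1.74  0.65  1.53 -1.32]
```

```bash

python3 -m pendant '{"slide":[[0,0,0],[0,0,0],[0,0,0],[0,0,0],[0,0,0],[0,0,0],[0,0,0],[0,0,0],[0,0,0],[0,0,0]],"dr":[[0,0,0],[0,0,0],[0,0,0],[0,0,0],[0,0,0],[0,0,0],[0,0,0],[0,0,0],[0,0,0],[0,0,0]],"claw":[0.4,0.4,0.4,0.52,0.56,0.62,0.7,0.8,0.9,0.98]}' 3
python3 -m pendant '{"slide":[[0,0,0],[0,0,0],[0,0,-0.02],[0,0,-0.04],[0,0,-0.05],[0,0,-0.06],[-0.02,0,-0.06],[-0.06,0,-0.04],[-0.08,0,-0.06],[-0.08,0,-0.06]],"dr":[[0,0,0],[0,0,0],[0,0,0],[0,0,0],[0,0,0],[0,0,0],[0,0,0],[0,0,0],[0,0,0],[0,0,0]],"claw":[1,1,1,1,1,1,1,1,1,1]}'
python3 -c "
from geo import *
state()"
```

```text
clock: 13.3
position: [0.4661, 0.0728, 0.0966]
ee_rot: [1.813, 1.508, -0.933]
force: [0.8, 0.1, 0.3]
width: 0.912
gripper_force: 0.0
clock: 14.3
position: [0.4747, 0.1268, 0.2251]
ee_rot: [1.813, 1.509, -0.932]
force: [0.2, -0.2, -0.3]
width: 1.0
gripper_force: 0.0
t 14.3 tcp_st [-0.0003  0.0226  0.2251] G_st [-0.0004  0.0382  0.2361] phi 54.8 w 1.0 gf 0.0 F [ 0.2 -0.2 -0.3] j [-0.61  0.68 -0.24  1.58  0.59  1.78 -1.2 ]
```

```bash

python3 -m pendant '{"slide":[[-0.07,0,-0.05],[-0.09,0,-0.06],[-0.09,0,-0.06],[-0.06,0,-0.05],[0,0,0],[0,0,0],[0,0,0],[0,0,0],[0,0,0],[0,0,0]],"dr":[[0,0,0],[0,0,0],[0,0,0],[0,0.5,0],[0,0.8,0],[0,0.8,0],[0,0.8,0],[0,0.8,0],[0,0.8,0],[0,0.8,0]],"claw":[1,1,1,1,0.8,0.6,0.4,0.2,0,0]}'
python3 -m pendant '{"slide":[[0,0,0],[0,0,0],[0,0,0],[0,0,0],[0,0,0]],"dr":[[0,0.8,0],[0,0.8,0],[0,0.8,0],[0,0.8,0],[0,0.6,0]],"claw":[0,0,0,0,0]}'
python3 - <<'E'
from geo import *
state(); plan([.125,.25,.36],0,0); plan([.125,.25,.255],0,0)
for n in("side","top"):
    h=cv2.cvtColor(arm.get_image(n),cv2.COLOR_RGB2HSV); m=cv2.inRange(h,(110,130,40),(130,255,255))
    _,_,s,c=cv2.connectedComponentsWithStats(m)
    for a,b in zip(s[1:],c[1:]):
        if a[4]>60: print(n,a.tolist(),b.round(1))
    for nm,P in(("vent",(0,-.017,.119)),("small",(0,.168,.125)),("large",(0,-.168,.137))):
        t=np.linspace(0,6.28,40)[:,None]; q=proj(n,world(np.vstack([np.array(P)+.0235*np.hstack([np.cos(t),np.sin(t),0*t]),np.array(P)+.0235*np.hstack([np.cos(t),np.sin(t),0*t])-[0,0,.024]])))
        print("  pred",nm,q.min(0).round(),q.max(0).round())
E
```

```text
clock: 15.3
position: [0.4738, 0.1274, 0.339]
ee_rot: [2.234, 1.866, -0.346]
force: [0.8, -1.0, -0.1]
width: 0.524
gripper_force: 0.0
clock: 15.8
position: [0.4738, 0.1265, 0.339]
ee_rot: [-2.345, -1.961, -0.174]
force: [-1.1, 0.5, 0.1]
width: 0.092
gripper_force: 0.0
t 15.8 tcp_st [-0.0012  0.0221  0.339 ] G_st [-0.0014  0.0195  0.3578] phi -7.9 w 0.092 gf 0.0 F [-1.1  0.5  0.1] j [-0.04  0.11 -0.27  1.74 -0.09  1.21 -0.45]
slide(now axes) [0.762 0.421 0.04 ] slide(after turn) [ 0.76   0.421 -0.07 ] dr [ 0.1  -1.15  0.  ]
slide(now axes) [0.713 0.417 0.387] slide(after turn) [0.76  0.421 0.28 ] dr [ 0.1  -1.15  0.  ]
side [83, 69, 15, 42, 112] [89.9 87.4]
side [125, 121, 18, 11, 124] [133.4 126.5]
side [320, 183, 17, 12, 152] [328.1 188.6]
side [293, 289, 21, 18, 284] [303.1 297.9]
  pred vent [309. 229.] [329. 250.]
  pred small [294. 288.] [316. 312.]
  pred large [319. 182.] [338. 202.]
top [314, 25, 13, 8, 66] [319.7  29.1]
top [298, 30, 33, 26, 342] [310.9  43.7]
top [0, 50, 37, 11, 62] [20.2 54. ]
top [227, 127, 8, 12, 63] [229.9 133.3]
top [435, 151, 19, 18, 166] [442.8 161.1]
top [187, 241, 19, 19, 274] [196.  250.1]
top [265, 242, 18, 19, 145] [274.4 252.6]
  pred vent [262. 241.] [281. 262.]
  pred small [186. 241.] [207. 262.]
  pred large [324. 238.] [344. 259.]
```

```bash

python3 -m pendant '{"slide":[[0,0,-0.03],[0,0,-0.04],[0.095,0.053,0],[0.095,0.053,0],[0.095,0.053,0],[0.095,0.053,0],[0.095,0.053,0],[0.095,0.053,0],[0.095,0.053,0],[0.095,0.05,0]],"dr":[[0,-0.6,0],[0.1,-0.55,0],[0,0,0],[0,0,0],[0,0,0],[0,0,0],[0,0,0],[0,0,0],[0,0,0],[0,0,0]],"claw":[0,0,0,0,0,0,0,0,0,0]}'
python3 - <<'E'
from geo import *
state(); plan([.125,.25,.255],0,0)
for n in("side","top"):
    h=cv2.cvtColor(arm.get_image(n),cv2.COLOR_RGB2HSV); m=cv2.inRange(h,(110,130,40),(130,255,255))
    _,_,s,c=cv2.connectedComponentsWithStats(m)
    for a,b in zip(s[1:],c[1:]):
        if a[4]>60 and a[1]>160: print(n,a.tolist(),b.round(1))
E
```

```text
clock: 16.9
position: [0.6381, 0.3293, 0.3572]
ee_rot: [2.409, 2.015, -0.009]
force: [0.9, 0.1, 0.9]
width: 0.006
gripper_force: 0.0
t 16.9 tcp_st [0.1247 0.2508 0.3572] G_st [0.1248 0.2509 0.3762] phi 0.3 w 0.006 gf 0.0 F [0.9 0.1 0.9] j [-0.4   0.57 -0.3   1.05  0.16  1.55 -0.83]
slide(now axes) [-0.001  0.002  0.341] slide(after turn) [-0.003  0.001  0.341] dr [-0.02  0.04  0.  ]
side [320, 183, 17, 12, 151] [328.2 188.6]
side [309, 229, 19, 14, 99] [317.9 236.9]
top [187, 241, 19, 19, 269] [195.9 250.2]
```

Both cameras now put the vent cap where an upright bottle at y ≈ −17 mm would project. I'll descend beside the grip and push the hood partway.

```bash

python3 -m pendant '{"slide":[[0,0,0.08],[0,0,0.1],[0,0,0.1],[0,0,0.06],[-0.014,-0.028,0],[-0.014,-0.028,0],[-0.014,-0.027,0]],"dr":[[0,0,0],[0,0,0],[0,0,0],[0,0,0],[0,0,0],[0,0,0],[0,0,0]],"claw":[0,0,0,0,0,0,0]}'
python3 -c "
from geo import *
state()"
python3 -m pendant '{"slide":[[-0.018,-0.036,0],[-0.018,-0.036,0],[-0.018,-0.036,0],[-0.018,-0.036,0],[0,0,0]],"dr":[[0,0,0],[0,0,0],[0,0,0],[0,0,0],[0,0,0]],"claw":[0,0,0,0,0]}'
cat >> geo.py <<'E'
def hood():
    """angle from the grey disc: best q matching dark pixels of the grip is not needed; centroid of grey cone in top view"""
    t=np.linspace(0,6.28,60)[:,None]
    im=cv2.cvtColor(arm.get_image("top"),cv2.COLOR_RGB2HSV)
    best=[]
    for q in np.arange(-.4,1.5,.02):
        c=np.array([.19-.19*np.cos(q),.19*np.sin(q),0])
        P=lambda r,z:proj("top",world(c+r*np.hstack([np.cos(t),np.sin(t),0*t])+[0,0,z])).round().astype(np.int32)
        m=np.zeros(im.shape[:2],np.uint8); cv2.fillConvexPoly(m,cv2.convexHull(P(.05,.18)),1)
        p=im[m>0]; best.append((((p[:,2]>35)&(p[:,2]<110)&(p[:,1]<45)).mean(),q))
    print("hood candidates",[(round(a,2),round(b,2)) for a,b in sorted(best)[-4:]])
E
python3 -c "
from geo import *
state();hood()"
```

```text
clock: 17.7
position: [0.6104, 0.3194, 0.2568]
ee_rot: [2.41, 2.016, -0.004]
force: [1.6, 1.0, 0.1]
width: 0.001
gripper_force: 0.6
t 17.7 tcp_st [0.0991 0.2362 0.2568] G_st [0.0991 0.2362 0.2758] phi 0.1 w 0.001 gf 0.6 F [1.6 1.  0.1] j [-0.37  0.55 -0.31  1.33  0.17  1.29 -0.87]
clock: 18.2
position: [0.5633, 0.3054, 0.2572]
ee_rot: [2.409, 2.016, -0.005]
force: [-0.0, 0.1, 0.3]
width: 0.006
gripper_force: 0.0
t 18.2 tcp_st [0.0553 0.214  0.2572] G_st [0.0553 0.2141 0.2762] phi 0.1 w 0.006 gf 0.0 F [-0.   0.1  0.3] j [-0.37  0.47 -0.33  1.46  0.15  1.24 -0.89]
hood candidates [(np.float64(0.61), np.float64(0.78)), (np.float64(0.62), np.float64(0.76)), (np.float64(0.62), np.float64(0.72)), (np.float64(0.62), np.float64(0.74))]
```

```bash

python3 -m pendant '{"slide":[[-0.026,-0.034,0],[-0.026,-0.034,0],[-0.027,-0.034,0],[-0.027,-0.034,0],[-0.033,-0.029,0],[-0.033,-0.028,0],[-0.034,-0.028,0],[-0.034,-0.028,0]],"dr":[[0,0,0],[0,0,0],[0,0,0],[0,0,0],[0,0,0],[0,0,0],[0,0,0],[0,0,0]],"claw":[0,0,0,0,0,0,0,0]}'
python3 -c "
from geo import *
state();hood()"
python3 -m pendant '{"slide":[[-0.039,-0.021,0],[-0.039,-0.021,0],[-0.039,-0.021,0],[-0.039,-0.021,0],[-0.043,-0.012,0],[-0.043,-0.013,0]],"dr":[[0,0,0],[0,0,0],[0,0,0],[0,0,0],[0,0,0],[0,0,0]],"claw":[0,0,0,0,0,0]}'
python3 -c "
from geo import *
state();hood()
cv2.imwrite('pics/s6.png',cv2.convertScaleAbs(np.hstack([cv2.resize(arm.get_image(n)[y:y+180,x:x+150,::-1],(400,480),interpolation=cv2.INTER_CUBIC) for n,x,y in(('top',180,130),('side',210,140))]),alpha=1.5))"
```

```text
clock: 19.05
position: [0.4786, 0.2476, 0.2562]
ee_rot: [-2.41, -2.015, 0.005]
force: [1.9, 0.9, 0.7]
width: 0.003
gripper_force: 0.5
t 19.05 tcp_st [-0.0178  0.1422  0.2562] G_st [-0.0178  0.1423  0.2752] phi 0.1 w 0.003 gf 0.5 F [1.9 0.9 0.7] j [-0.3   0.3  -0.35  1.72  0.11  1.15 -0.87]
hood candidates [(np.float64(0.38), np.float64(0.64)), (np.float64(0.38), np.float64(0.7)), (np.float64(0.39), np.float64(0.66)), (np.float64(0.39), np.float64(0.68))]
clock: 19.7
position: [0.4325, 0.1809, 0.2558]
ee_rot: [-2.409, -2.014, 0.009]
force: [0.8, 0.0, 0.5]
width: 0.008
gripper_force: 0.6
t 19.7 tcp_st [-0.0514  0.0684  0.2558] G_st [-0.0514  0.0685  0.2748] phi 0.2 w 0.008 gf 0.6 F [0.8 0.  0.5] j [-0.21  0.18 -0.35  1.87  0.07  1.11 -0.76]
hood candidates [(np.float64(0.29), np.float64(0.36)), (np.float64(0.29), np.float64(0.44)), (np.float64(0.29), np.float64(0.46)), (np.float64(0.29), np.float64(0.32))]
```

View pics/s6.png

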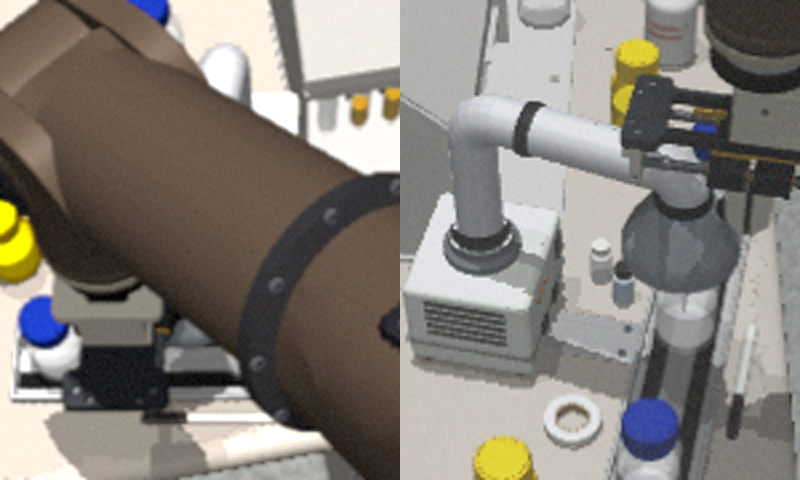

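The left panel is blocked by the arm. The right panel shows the bottle upright at (685,310) under the hood, whose rim spans x 622–740 with its bottom at y≈290. Both neighbours are still standing.

```bash
cat >> geo.py <<'E'
def rim(q):
    t=np.linspace(0,6.28,60)[:,None]; P=np.hstack([.19-.19*np.cos(q)+.05*np.cos(t),.19*np.sin(q)+.05*np.sin(t),0*t+.18])
    p=(proj("side",world(P))-[210,140])*8/3; print(round(q,2),p.min(0).round(),p.max(0).round())
E
python3 -c "
from geo import *
for q in(0,.05,.1,.15,.2,.25,.3): rim(q)
p=(proj('side',world([[.0,-.017,.007],[0,-.017,.072]]))-[210,140])*8/3;print(p)"
```

```text
0 [233. 181.] [350. 265.]
0.05 [231. 188.] [348. 274.]
0.1 [228. 196.] [346. 282.]
0.15 [224. 203.] [343. 290.]
0.2 [220. 210.] [340. 299.]
0.25 [215. 217.] [336. 307.]
0.3 [210. 225.] [331. 315.]
[[286.15203686 334.73293357]
 [289.17852285 290.07500627]]
```

```bash

python3 -m pendant '{"slide":[[-0.036,-0.009,0],[-0.04,-0.009,0],[-0.04,-0.007,0],[-0.04,-0.006,0],[-0.03,-0.004,0],[-0.018,-0.002,0],[-0.008,0,0],[0,0,0],[0.03,0,0],[0.04,0,0]],"dr":[[0,0,0],[0,0,0],[0,0,0],[0,0,0],[0,0,0],[0,0,0],[0,0,0],[0,0,0],[0,0,0],[0,0,0]],"claw":[0,0,0,0,0,0,0,0,0,0]}'
python3 - <<'E'
from geo import *
state()
im=cv2.resize(arm.get_image('side')[140:320,210:360],(400,480),interpolation=cv2.INTER_CUBIC)
h=cv2.cvtColor(im,cv2.COLOR_RGB2HSV)
print("col 292 V",h[150:330:6,292,2].tolist()); print("row 225 V",h[225,200:380:6,2].tolist())
for q in(-.15,-.1,-.05,0,.05): rim(q)
E
```

```text
clock: 20.85
position: [0.4149, 0.1427, 0.256]
ee_rot: [-2.41, -2.014, 0.008]
force: [1.5, 0.3, 0.5]
width: 0.005
gripper_force: 0.0
t 20.85 tcp_st [-0.062   0.0277  0.256 ] G_st [-0.0619  0.0277  0.275 ] phi 0.2 w 0.005 gf 0.0 F [1.5 0.3 0.5] j [-0.16  0.13 -0.33  1.93  0.05  1.1  -0.68]
col 292 V [82, 83, 77, 76, 30, 40, 65, 62, 67, 70, 73, 77, 79, 78, 72, 65, 61, 55, 55, 49, 59, 56, 56, 61, 129, 130, 137, 131, 119, 103]
row 225 V [133, 132, 133, 134, 130, 133, 122, 58, 64, 66, 67, 69, 70, 70, 63, 76, 79, 76, 77, 76, 77, 63, 61, 57, 49, 98, 116, 129, 126, 100]
-0.15 [237. 159.] [352. 240.]
-0.1 [236. 166.] [352. 249.]
-0.05 [235. 173.] [351. 257.]
0 [233. 181.] [350. 265.]
0.05 [231. 188.] [348. 274.]
```

```bash

python3 -m pendant '{"slide":[[0.04,0,0],[0,0,-0.06],[0,0,-0.1],[0,0,-0.1],[-0.05,-0.06,-0.05],[-0.1,-0.1,0],[-0.1,-0.1,0],[-0.1,-0.1,0],[-0.1,-0.1,0],[-0.1,-0.1,0]],"dr":[[0,0,0],[0,0,0],[0,0,0],[0,0,0],[0,0,0],[0,0,0],[0,0,0],[0,0,0],[0,0,0],[0,0,0]],"claw":[0,0,0,0,0,0,0,0,0,0]}'
python3 -m pendant '{"slide":[[-0.12,0,0],[-0.12,0,0],[-0.12,0,0],[-0.12,0,0],[-0.12,0,0],[-0.12,0,0],[-0.12,0,0],[-0.12,0,0],[0,0,0],[0,0,0]],"dr":[[0,0,0],[0,0,0],[0,0,0],[0,0,0],[0,0,0],[0,0,0],[0,0,0],[0,0,0],[0,0,0],[0,0,0]],"claw":[0,0,0,0,0,0,0,0,0,0]}'
python3 - <<'E'
from geo import *
state(); hood()
t=np.linspace(0,6.28,60)[:,None]
for n,x0 in(("top",245),("side",285)):
    im=cv2.cvtColor(arm.get_image(n),cv2.COLOR_RGB2HSV)
    m=((im[...,2]>40)&(im[...,2]<88)&(im[...,1]<60)).astype(int)
    y0=205 
    for r in range(y0,y0+70,3): print(n,r,''.join('#' if v else '.' for v in m[r,x0-25:x0+75]))
    for q in(-.15,-.1,-.05,0,.05,.1):
        p=proj(n,world(np.hstack([.19-.19*np.cos(q)+.05*np.cos(t),.19*np.sin(q)+.05*np.sin(t),0*t+.18]))); print(q,(p.min(0)).round(1),p.max(0).round(1))
    h=cv2.inRange(im,(110,130,40),(130,255,255)); s=cv2.connectedComponentsWithStats(h)[2]
    print([a.tolist() for a in s[1:] if a[4]>25 and a[1]>160])
E
```

```text
clock: 21.9
position: [0.2216, 0.0212, 0.3503]
ee_rot: [-2.409, -2.016, 0.008]
force: [0.3, 0.2, -0.0]
width: 0.009
gripper_force: 0.0
clock: 22.9
position: [0.1722, -0.2619, 0.3514]
ee_rot: [-2.41, -2.013, 0.009]
force: [0.4, 1.1, 0.7]
width: 0.004
gripper_force: 0.0
t 22.9 tcp_st [-0.2292 -0.4135  0.3514] G_st [-0.2291 -0.4134  0.3704] phi 0.2 w 0.004 gf 0.0 F [0.4 1.1 0.7] j [ 0.05 -0.32  0.55  2.03  0.17  1.39  0.37]
hood candidates [(np.float64(0.71), np.float64(-0.04)), (np.float64(0.73), np.float64(-0.1)), (np.float64(0.74), np.float64(-0.06)), (np.float64(0.75), np.float64(-0.08))]
top 205 .......................###############..................################............................
top 208 ........................#########...###.................####.......#####............................
top 211 .......................################.................#################...........................
top 214 .......................################.................#################...........................
top 217 ........................###############..................##
[... 4608 characters left out ...]
##############........############............###########...................##....
side 268 #############################################..#####..........####..#######...................###...
side 271 ############################################......#############....#########..................###...
side 274 ############################################.....############......#########.#####..................
-0.15 [298.8 199.5] [341.9 230.1]
-0.1 [298.5 202.3] [341.9 233.2]
-0.05 [298. 205.] [341.7 236.4]
0 [297.4 207.8] [341.3 239.5]
0.05 [296.5 210.6] [340.6 242.6]
0.1 [295.4 213.4] [339.7 245.7]
[[324, 183, 13, 12, 82], [293, 289, 21, 18, 272], [171, 299, 8, 8, 50], [18, 410, 9, 10, 26]]
```

Both views put the hood at about −0.08 rad, so the mouth sits over y ≈ −15 mm and the bottle stands at about −17 mm. The neighbours' caps have not moved and the arm is clear, so I'm handing in.

```bash
python3 -c "
from cell import arm
print(arm.sign_off())"
```

```text
the job is handed in; nothing more can be done
None
```

The job is handed in at 22.9 s of the 58 s allowed: by my camera measurements the ported bottle stands upright in the lane about 17 mm from its middle, the hood's mouth is within about 10 mm of its axis, both neighbours are where they were, and the arm touches nothing; the verdict was not shown.

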